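# Push the wet cockpit between the paint racks to dry

## Robot

A 7-joint arm with a two-finger parallel gripper is mounted at the origin on the work surface. World frame = base frame: x ahead of the robot, y to its left, z up, the work surface at z = 0. Lengths are in mm, angles in degrees, forces in N, time in s.
With the tool pointing down it reaches from about 400 to 850 mm from the base axis. Payload 4.5 kg.
Tool frame: the origin (TCP) lies midway between the tips of the shut fingers; the grasp point (between the pads) lies 19 mm behind it; x points along the fingers, y is the direction in which the jaws open and shut, and the axes are right-handed (so a half turn about x gives the same grasp; the last joint's range is limited). The gripper opens to 88 mm and grips with 3 to 60 N. Pads are 18 mm wide; open, the fingers measure 123 mm over their backs; the gripper's body (75 mm by 187 mm) begins 45 mm behind the grasp point.
Start: joints at [67.598, 39.483, -11.15, 89.685, 9.013, 51.709, -12.324], TCP at [257.617, -569.462, 238.743] pointing down, gripper open.
Joint ranges: [-172.22, 172.22], [-26.19, 119.32], [-84.43, 86.54], [7.71, 146.69], [-57.33, 237.33], [2.42, 119.75], [-152.13, 152.13]. Speed limits (degrees/s): [147.25, 147.25, 180, 180, 180, 180, 180].

## Interface

Orientations are given as a 3x3 rotation matrix whose columns are the frame's x, y, z axes.
In Python, from rig import readout, imaging, bot gives the robot as it stands.
- The arm moves only by the shell command python3 -m inch 'ROWS' [FORCE]. ROWS is JSON, a list that holds one entry, the list of rows, each a list of 7 numbers: the turn, a rotation vector about the tool's x, y, z in degrees, then the shift along the tool's x, y, z in m, then the finger opening in m, from 0 to 0.0881. In form: [[[wx, wy, wz, tx, ty, tz, gripper], ...]]. A call has 1 to 20 rows; each row is the pose to reach, as a shift and turn from the pose measured when the call began, along the tool's axes at that moment; what a row does not reach only later rows make up. A row lasts 1/12 s, in which the tool goes at most 41.7 mm and 7.16 degrees, less where a joint would pass 70% of its speed; a pose out of reach is approached as far as the arm can. A call with a gripper value outside its range is refused whole. The fingers move at their own pace and stop on an object; FORCE is the grip in N (left out, the last holds). Time passes only in rows, so rows that repeat a pose let the fingers close. It gives the time, the measured TCP pose, the force and the opening at its end, in the units of the state.
- readout.sense(): the state, without advancing time (a new reading comes with each control period).
- imaging.grab_frame(name): name is "scene" or "top" or "wrist"; returns a dict with "pixels" (420x560x3 uint8, red, green, blue), "fovy" (degrees; the focal length in pixels is half the picture's height over the tangent of half this angle, whatever the lens; pixels are square), "cx", "cy" (the principal point, pixels), "R" (3x3) and "t" (3): a world point X has camera coordinates R X + t. Camera axes: x right, y down, z forward; pixel columns grow to the right and rows downward; lengths in mm; the calibration is good to about 2 mm. A picture is of the moment at which its call begins. There is no depth.
- bot.sign_off(): hands the job in, once; it reports no verdict.
The state is a dict: "time": time; "joints": joint angles; "joint_velocities": joint speeds; "joint_torque": joint torques, N m; "eef_pos": TCP position; "tcp_rot": TCP orientation; "wrist_force": force on the tool from outside, world axes, zero at the start; "ft_torque": the same for the moment, N m; "gripper_width": finger opening in mm.
Only numpy, scipy, OpenCV 4.12 (cv2) and the standard library are available. Lean on these libraries where they do the work, as an engineer would, in place of code of your own. Each camera call takes 0.05 s, during which the arm holds its last target. There are 200 camera calls.

## Task

The paint on the model cockpit is still wet, so do not lift it and do not touch the model itself: with your fingertips push its wooden base across the cutting mat and through the narrow gap between the two paint racks, until the whole base has come out on the other side, and leave it flat on the mat close behind the racks, in line with the gap. Leave the jar, the palette, the sanding stick and the thinner bottle where they are, and end with the hand clear of everything.

Things in the scene. Friction and masses are not known exactly. Their poses are not given: they have to be found in the camera images.
- base: Loose light-wood painting base, a flat slab 96 mm long (its x), 60 mm wide (its y), 15 mm thick, vertical corners rounded to 10 mm radius, about 0.1 to 0.17 kg with the model. Origin at the centre of its underside, z up. It lies flat on the cutting mat, before the racks, out of line with the gap and somewhat turned. It slides and is only to be pushed, by its edges.
- cockpit: The small grey two-seat aircraft cockpit model, wet with paint, stuck on the middle of the base and moving with it: 78 mm long (its x, along the base), 34 mm wide (its y), 29 mm tall, so its top is 44 mm above the mat. Origin at the centre of its underside, 15 mm above the base's origin. It leaves 9 mm of base free at each end and 13 mm at each side. Must not be touched.
- rack_near: Plywood paint rack nearer the robot, fixed, full of small capped paint jars: 64 mm deep (its x, the way through the gap), 130 mm long (its y), plain end cheeks 34 mm high, jar caps up to 43 mm above the mat. Origin at the centre of its underside. Its end at y = -65 mm is one side of the gap.
- rack_far: The same kind of rack on the other side of the gap, farther from the robot, fixed, same sizes and directions. Its end at y = +65 mm is the other side of the gap.
- gap (a point): Middle of the gap between the two racks, on the mat. x points through the gap, away from the side where the base starts and towards the drying side (roughly to the robot's left); y points to the near rack; z up. The gap is 68 mm wide (y from -34 to +34 mm, so 4 mm of play on either side of the base) and 64 mm long (x from -32 to +32 mm).
- mat: Green cutting mat with a pale 50 mm grid, 600 x 900 mm, fixed, 3 mm thick, its top at z = 0.003; all the things stand on it. Origin at the centre of its underside.
- jar: Bystander: loose round glass paint jar with white cap, 38 mm across, 46 mm tall, behind one of the racks on the drying side. Origin at the centre of its underside.
- palette: Bystander: loose white ceramic flower palette with six round wells, 84 mm across, 16 mm tall, behind the other rack on the drying side. Origin at the centre of its underside.
- stick: Bystander: loose dark flat sanding stick 160 x 18 x 5 mm (x along it) lying across the way well beyond the drying place, about 27 cm or more past the middle of the gap. Origin at the centre of its underside.
- thinner: Bystander: loose clear thinner bottle with black cap, 42 mm across, 75 mm tall, standing on the start side to the far side of the base, away from the robot. Origin at the centre of its underside.
There are look-alikes about, which are no part of the job. Leave any yellow look-alike of the base alone.

How it is judged:
By the outcome, as a careful person would: the job done as asked, in the order asked, and still so for the second after the job is handed in, with the robot touching nothing.
It also fails if it takes over 72 s, if anything falls off the work surface, if the arm or the gripper's body presses on something with over 40 N, if the wrist force passes 120 N, or if a joint passes its speed limit or range.

## Working session

There is one attempt and no reset: what is moved stays moved. The work goes in short steps, Python scripts to look and compute and a shell command to move; the robot and the scene stay as the last step left them, time stands still between calls to the robot, and variables do not carry over. Pictures are saved under pics/ and viewed, about 8 in all and at most 12, crops included, and the job is handed in when it is done.

```bash
mkdir -p pics; ls
python3 - <<'E'
from rig import readout, imaging, bot
import cv2, json
import numpy as np
np.set_printoptions(precision=4,suppress=True)
s=readout.sense(); print(s['time'],s['eef_pos'],np.array(s['tcp_rot']),s['gripper_width'])
for n in ('top','scene'):
    f=imaging.grab_frame(n); print(n,f['fovy'],f['cx'],f['cy'],np.array(f['R']),f['t'])
    cv2.imwrite(f'pics/{n}0.png',f['pixels'][:,:,::-1])
    np.savez(f'{n}0.npz',**f)
E
```

```text
pics
0.0 [ 257.2862 -568.8946  237.9163] [[-0.0009  0.4122 -0.9111]
 [ 0.0016 -0.9111 -0.4122]
 [-1.     -0.0018  0.0001]] 88.22566088881206
top 46.277151335126874 287.0247525234125 207.15810035272833 [[-0.0185 -0.9997 -0.013 ]
 [-0.9889  0.0202 -0.147 ]
 [ 0.1472  0.0102 -0.989 ]] [ -64.608   479.4354 1277.7085]
scene 50.03720366592834 273.45585604805694 208.9902642340279 [[-0.6939  0.72   -0.0137]
 [ 0.4997  0.4677 -0.7291]
 [-0.5185 -0.5128 -0.6843]] [ 398.5009 -164.7235 1530.4023]
```

View pics/top0.png

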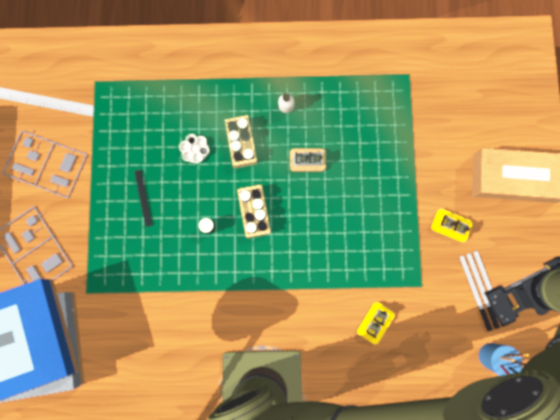

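View pics/scene0.png

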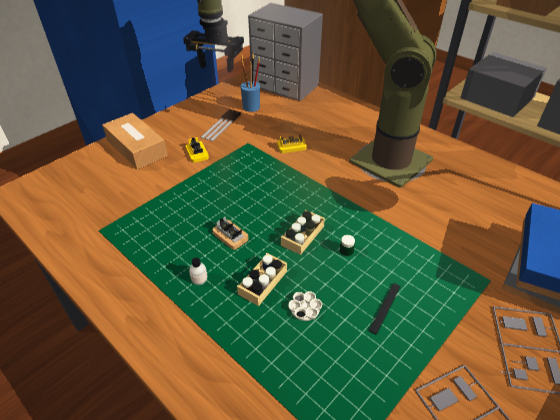

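Top view: the light-wood base with the grey model is at about (308,160). Its look-alikes are the yellow bases at (452,225) and (376,322). The racks are at (240,140), far, and (254,211), near. The palette is at (194,149), the jar at (206,226), the stick at (144,198) and the thinner at (287,103). I choose the one at (308,160) and will check it in a close crop.

```bash
cat > h.py <<'E'
import numpy as np, cv2
def cam(f):
    return (f['pixels'].shape[0]/2)/np.tan(np.radians(float(f['fovy'])/2)), float(f['cx']), float(f['cy']), np.array(f['R']), np.array(f['t'])
def px2w(f,uv,z):
    k,cx,cy,R,t=cam(f); uv=np.atleast_2d(uv).astype(float)
    d=np.c_[(uv[:,0]-cx)/k,(uv[:,1]-cy)/k,np.ones(len(uv))]@R
    c=-R.T@t
    return c+d*((z-c[2])/d[:,2])[:,None]
def w2px(f,X):
    k,cx,cy,R,t=cam(f); p=np.atleast_2d(X)@R.T+t
    return np.c_[cx+k*p[:,0]/p[:,2],cy+k*p[:,1]/p[:,2]]
def rect(f,x0,x1,y0,y1,z,s):
    """orthophoto of plane z: s px/mm, up = +x, left = +y"""
    C=np.array([[x1,y1],[x1,y0],[x0,y0],[x0,y1]],float)
    P=w2px(f,np.c_[C,np.full(4,z)]).astype(np.float32)
    W,H=int((y1-y0)*s),int((x1-x0)*s)
    M=cv2.getPerspectiveTransform(P,np.float32([[0,0],[W,0],[W,H],[0,H]]))
    return cv2.warpPerspective(np.ascontiguousarray(f['pixels'][:,:,::-1]),M,(W,H),flags=cv2.INTER_CUBIC)
E
python3 - <<'E'
from h import *
f=dict(np.load('top0.npz'))
for n,uv,z in [('mat corners',[[96,82],[410,75],[421,285],[88,292]],3),('base',[[308,160]],18),('rackF',[[240,140]],37),('rackN',[[254,211]],37),('thin',[[287,103]],60),('jar',[[206,226]],49),('pal',[[194,149]],19),('stick',[[140,172],[148,225]],8)]:
    print(n,px2w(f,uv,z).round(0)[:,:2].tolist())
im=rect(f,450,800,-180,220,18,2)
cv2.imwrite('pics/c1.png',im[:600])
E
```

```text
mat corners [[856.0, 466.0], [855.0, -430.0], [266.0, -427.0], [264.0, 465.0]]
base [[610.0, -134.0]]
rackF [[665.0, 51.0]]
rackN [[469.0, 14.0]]
thin [[759.0, -79.0]]
jar [[430.0, 140.0]]
pal [[648.0, 180.0]]
stick [[589.0, 331.0], [441.0, 306.0]]
```

View pics/c1.png

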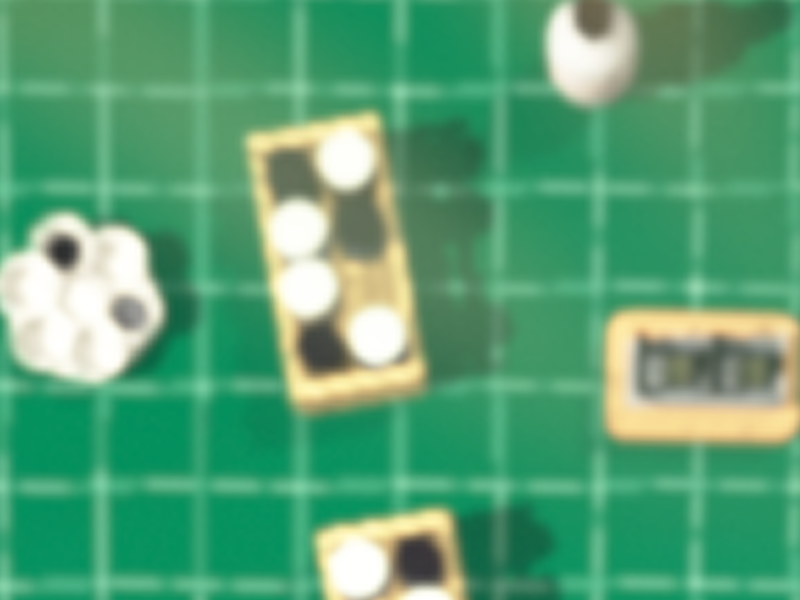

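The crop confirms it: a light-wood slab carrying the grey model, at about world (611,-131) and roughly along y. The racks are turned about 10°, so the gap direction is about (-0.17, 0.985). I'm going above it for a close look.

```bash
python3 -m inch '[[[3,0,0,0,-0.02,-0.03,0.04],[7,0,0,-0.01,-0.322,-0.522,0.04],[14,0,0,-0.03,-0.322,-0.522,0.04],[14,0,0,-0.03,-0.322,-0.522,0.04],[14,0,0,-0.03,-0.322,-0.522,0.04],[14,0,0,-0.03,-0.322,-0.522,0.04],[14,0,0,-0.03,-0.322,-0.522,0.04],[14,0,0,-0.03,-0.322,-0.522,0.04],[14,0,0,-0.03,-0.322,-0.522,0.04],[14,0,0,-0.03,-0.322,-0.522,0.04],[14,0,0,-0.03,-0.322,-0.522,0.04],[14,0,0,-0.03,-0.322,-0.522,0.04],[14,0,0,-0.03,-0.322,-0.522,0.04],[14,0,0,-0.03,-0.322,-0.522,0.04],[14,0,0,-0.03,-0.322,-0.522,0.04],[14,0,0,-0.03,-0.322,-0.522,0.04],[14,0,0,-0.03,-0.322,-0.522,0.04],[14,0,0,-0.03,-0.322,-0.522,0.04]]]'
python3 - <<'E'
from h import *
from rig import imaging,readout
f=imaging.grab_frame('wrist'); np.savez('w1.npz',**f)
cv2.imwrite('pics/w1.png',f['pixels'][:,:,::-1])
print(f['fovy'],-np.array(f['R']).T@f['t'],np.array(f['R']).round(3))
E
```

```text
time: 1.6
eef_pos: [599.5, -61.2, 267.9]
tcp_rot: [[-0.003, 0.179, -0.984], [0.0, -0.984, -0.179], [-1.0, -0.001, 0.002]]
wrist_force: [-1.6, -0.5, 0.2]
gripper_width: 40.0
70.08965093119647 [681.14037469 -45.9592892  413.19616975] [[ 0.179 -0.984 -0.001]
 [-0.932 -0.17   0.321]
 [-0.316 -0.057 -0.947]]
```

View pics/w1.png

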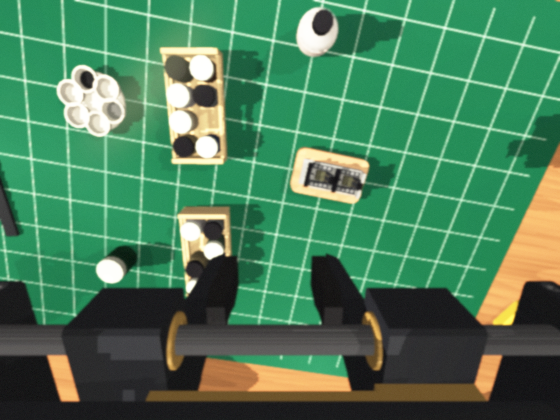

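The wrist view shows the base at (330,175), the far rack at (195,105), the near rack at (205,245), the palette at (92,102), the jar at (111,270) and the thinner at (318,32). Next I fit the base silhouette and rectify the gap area.

```bash
cat >> h.py <<'E'
from scipy.optimize import minimize
def slab(p,L=96,W=60,h=15,r=10):
    x,y,a=p; c,s=np.cos(a),np.sin(a); pts=[]
    for i in range(32):
        t=2*np.pi*(i+.5)/32; pts.append([np.sign(np.cos(t))*(L/2-r)+r*np.cos(t),np.sign(np.sin(t))*(W/2-r)+r*np.sin(t)])
    q=np.array(pts)@np.array([[c,s],[-s,c]])+[x,y]
    return np.r_[np.c_[q,np.full(32,3.)],np.c_[q,np.full(32,3.+h)]]
def fitbase(f,guess,show=None):
    """guess x,y,yaw(rad); fit slab hull to non-green blob"""
    hsv=cv2.cvtColor(np.ascontiguousarray(f['pixels']),cv2.COLOR_RGB2HSV)
    m=((hsv[...,0]>8)&(hsv[...,0]<28)&(hsv[...,1]>50)&(hsv[...,2]>90)).astype(np.uint8)
    roi=np.zeros_like(m); P=cv2.convexHull(w2px(f,slab(guess,130,95)).astype(np.int32)); cv2.fillConvexPoly(roi,P,1)
    m&=roi; n,l,st,_=cv2.connectedComponentsWithStats(m); k=1+np.argmax(st[1:,4]); m=(l==k).astype(np.uint8)
    cs,_=cv2.findContours(m,cv2.RETR_EXTERNAL,cv2.CHAIN_APPROX_NONE); c=cv2.convexHull(np.concatenate(cs))
    m=np.zeros_like(m); cv2.fillConvexPoly(m,c,1)
    def cost(p):
        h=cv2.convexHull(w2px(f,slab(p)).astype(np.float32)); d=np.zeros(m.shape,np.uint8)
        cv2.fillConvexPoly(d,np.round(h*16).astype(np.int32),1,cv2.LINE_8,4); return float((d!=m).sum())
    g=np.array(guess,float)
    S=np.array([[0,0,0],[6,0,0],[0,6,0],[0,0,.1]])
    r=minimize(cost,g,method='Nelder-Mead',options=dict(initial_simplex=g+S,xatol=.05,fatol=.5))
    r=minimize(cost,r.x,method='Nelder-Mead',options=dict(initial_simplex=r.x-S*.4,xatol=.05,fatol=.5))
    return r.x,r.fun/m.sum()
E
python3 - <<'E'
from h import *
for n in('w1','top0'):
    f=dict(np.load(n+'.npz'))
    p,e=fitbase(f,[611,-131,np.radians(90)]); print(n,p[:2].round(1),np.degrees(p[2]).round(1),round(e,3))
f=dict(np.load('w1.npz'))
cv2.imwrite('pics/c2.png',rect(f,480,660,-40,120,37,3.3))
E
```

```text
w1 [ 611.7 -132.7] 88.8 0.011
top0 [ 614.8 -132.1] 89.4 0.055
```

View pics/c2.png

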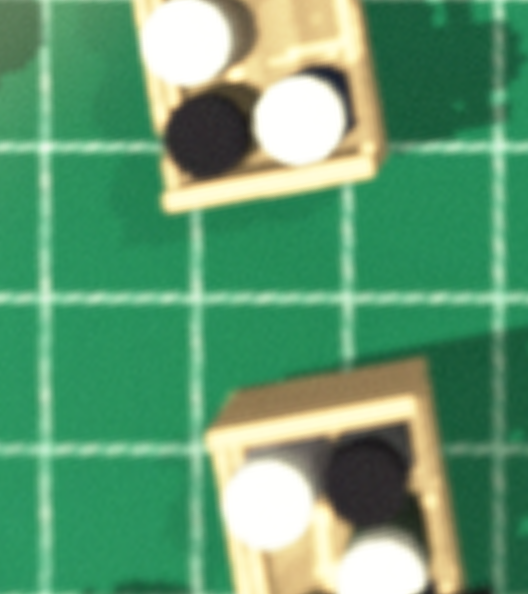

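The gap centre is about (567.4,31.7) and its x direction is at yaw 100.5°. The base is at (611.7,-132.7), yaw 88.8°, which puts it at g=-170 and h=-13.6 in the gap frame. It needs +13.6 mm sideways and +11.7° of turn. I'll push the far long side with both fingertips spread, since the tool is already lined up with the gap. First I come down beside the base.

```bash
python3 -m inch '[[[0,0,0,0.02,0.036,-0.03,0.04],[0,0,0,0.05,0.0725,-0.0605,0.04],[0,0,0,0.09,0.0725,-0.0605,0.04],[0,0,0,0.125,0.0725,-0.0605,0.04],[0,0,0,0.16,0.0725,-0.0605,0.04],[0,0,0,0.19,0.0725,-0.0605,0.04],[0,0,0,0.215,0.0725,-0.0605,0.04],[0,0,0,0.235,0.0725,-0.0605,0.04],[0,0,0,0.248,0.0725,-0.0605,0.04],[0,0,0,0.255,0.0725,-0.0605,0.04],[0,0,0,0.258,0.0725,-0.0605,0.04],[0,0,0,0.258,0.0725,-0.0605,0.04]]]'
python3 - <<'E'
from h import *
from rig import imaging,readout
f=imaging.grab_frame('wrist'); np.savez('w2.npz',**f)
cv2.imwrite('pics/w2.png',f['pixels'][:,:,::-1])
p,e=fitbase(f,[611,-131,np.radians(90)]); print(p[:2].round(1),np.degrees(p[2]).round(1),round(e,3))
E
```

```text
time: 2.65
eef_pos: [671.1, -123.5, 10.1]
tcp_rot: [[-0.002, 0.177, -0.984], [-0.0, -0.984, -0.177], [-1.0, -0.0, 0.002]]
wrist_force: [-0.1, -0.3, -0.2]
gripper_width: 40.0
[ 565.1 -128.6] 86.5 0.683
```

View pics/w2.png

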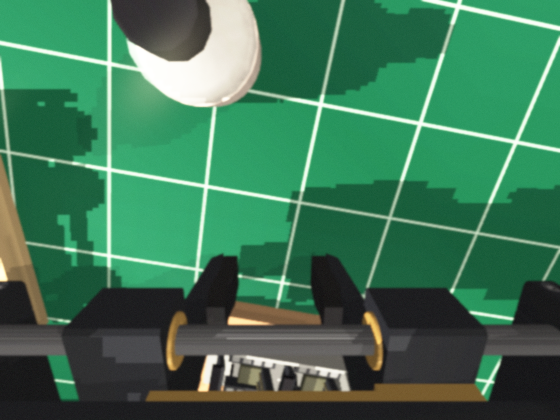

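The tips are down beside the base at z=10, with the base edge just ahead of them at (275,312) and the thinner well clear. Now the sideways push of about 33 mm, then back off and lift for a look.

```bash
python3 -m inch '[[[0,0,0,0,0,0.005,0.04],[0,0,0,0,0,0.009,0.04],[0,0,0,0,0,0.012,0.04],[0,0,0,0,0,0.014,0.04],[0,0,0,0,0,0.016,0.04],[0,0,0,0,0,0.018,0.04],[0,0,0,0,0,0.020,0.04],[0,0,0,0,0,0.022,0.04],[0,0,0,0,0,0.024,0.04],[0,0,0,0,0,0.026,0.04],[0,0,0,0,0,0.028,0.04],[0,0,0,0,0,0.030,0.04],[0,0,0,0,0,0.0315,0.04],[0,0,0,0,0,0.033,0.04],[0,0,0,0,0,0.0335,0.04],[0,0,0,0,0,0.0335,0.04]]]'
python3 -m inch '[[[0,0,0,0,0,-0.01,0.04],[0,0,0,-0.01,0,-0.03,0.04],[0,0,0,-0.04,0,-0.05,0.04],[0,0,0,-0.08,0,-0.06,0.04],[0,0,0,-0.12,0,-0.06,0.04],[0,0,0,-0.16,0,-0.04,0.04],[0,0,0,-0.2,0,-0.01,0.04],[0,0,0,-0.23,0,0.02,0.04],[0,0,0,-0.25,0,0.06,0.02],[0,0,0,-0.25,0,0.09,0.005],[0,0,0,-0.25,0,0.09,0.005]]]'
python3 - <<'E'
from h import *
from rig import imaging,readout
f=imaging.grab_frame('wrist'); np.savez('w3.npz',**f)
cv2.imwrite('pics/w3.png',f['pixels'][:,:,::-1])
p,e=fitbase(f,[600,-135,np.radians(100)]); print(p[:2].round(1),np.degrees(p[2]).round(1),round(e,3))
d=p[:2]-[567.4,31.7]; print('g,h',d@[-.182,.983],d@[-.983,-.182])
E
```

```text
time: 4.03
eef_pos: [638.3, -129.5, 10.8]
tcp_rot: [[-0.002, 0.177, -0.984], [-0.001, -0.984, -0.177], [-1.0, 0.0, 0.002]]
wrist_force: [0.2, 0.1, 0.3]
gripper_width: 40.0
time: 4.95
eef_pos: [540.1, -148.3, 261.9]
tcp_rot: [[-0.012, 0.172, -0.985], [-0.003, -0.985, -0.172], [-1.0, 0.001, 0.012]]
wrist_force: [-1.9, -0.5, -0.8]
gripper_width: 21.9
[ 598.5 -141.6] 99.9 0.009
g,h -176.05753930897365 0.934123601147018
```

View pics/w3.png

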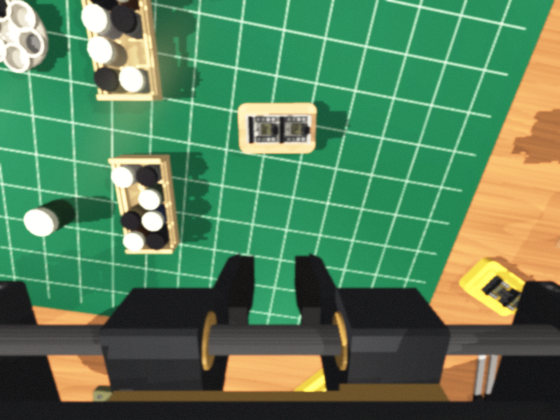

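The base is now at g=-176, h=+0.9 and yaw 99.9°. In the picture it sits at (277,129), in line with the gap around (150,128). I'll refine the rack poses with the same fit before pushing.

Run:
```python
import h
from h import *
o=h.slab
def rk(p,L=None,W=None,**k):
    return o(p,64,130,34,.5) if L is None else o(p,90,156,34,.5)
h.slab=rk
R={}
for n,nm,g in[('w1','far',[665,51,1.75]),('w3','far',[665,51,1.75]),('w3','near',[469,14,1.75]),('top0','far',[665,51,1.75]),('top0','near',[469,14,1.75])]:
    f=dict(np.load(n+'.npz')); p,e=h.fitbase(f,g); R[n,nm]=p; print(n,nm,p[:2].round(1),np.degrees(p[2]).round(2),round(e,3))
for a,b in[(('w1','far'),('w3','near')),(('w3','far'),('w3','near')),(('top0','far'),('top0','near'))]:
    d=R[a][:2]-R[b][:2]; print((R[a]+R[b])[:2]/2,np.hypot(*d),90+np.degrees(np.arctan2(d[1],d[0])))
```

```text
w1 far [665.   49.4] 100.3 0.009
w3 far [665.6  49.7] 100.97 0.274
w3 near [469.3  14.7] 99.2 0.036
top0 far [665.   50.2] 99.8 0.059
top0 near [471.1  16.3] 100.3 0.028
[567.14796046  32.06333079] 198.7226432090942 100.03720335205665
[567.44638002  32.205286  ] 199.3599069351527 100.08765432243122
[568.01738312  33.26856723] 196.8283333509309 99.91716309999893
```

The gap is refined to centre (567.3,32.1), yaw 100.05°. The base is at g=-176.5, h=-0.4, with about 0.2° of yaw error. Next I turn the tool 90° and go behind the base.

```bash
python3 -m inch '[[[-6,0,0,0,0.02,-0.015,0.005],[-13,0,0,0,0.072,-0.0585,0.005],[-20,0,0,0.02,0.072,-0.0585,0.005],[-27,0,0,0.05,0.072,-0.0585,0.005],[-34,0,0,0.08,0.072,-0.0585,0.005],[-41,0,0,0.1,0.072,-0.0585,0.005],[-48,0,0,0.12,0.072,-0.0585,0.005],[-55,0,0,0.13,0.072,-0.0585,0.005],[-62,0,0,0.14,0.072,-0.0585,0.005],[-69,0,0,0.15,0.072,-0.0585,0.005],[-76,0,0,0.15,0.072,-0.0585,0.005],[-83,0,0,0.15,0.072,-0.0585,0.005],[-90,0,0,0.15,0.072,-0.0585,0.005],[-90,0,0,0.15,0.072,-0.0585,0.005],[-90,0,0,0.15,0.072,-0.0585,0.005]]]'
python3 - <<'E'
from h import *
from rig import imaging,readout
s=readout.sense(); print(np.array(s['joints']).round(0)); print(np.array(s['tcp_rot']).round(4))
R=np.array(s['tcp_rot'])
# gap frame target tool: x down, y=-h, z=-g
T=np.array([[0,.9847,.1745],[0,.1745,-.9847],[-1,0,0]])
print('turn', np.degrees(cv2.Rodrigues(R.T@T)[0].ravel()).round(2))
p=np.array(s['eef_pos']); d=p[:2]-[567.3,32.1]; g=np.array([-.1745,.9847]);hh=np.array([-.9847,-.1745]); print('g,h,z',d@g,d@hh,p[2])
w=np.r_[567.3,32.1]+g*-245+hh*-.2; print('shift', (R.T@(np.r_[w,10.5]-p)/1000).round(4))
E
```

```text
time: 6.25
eef_pos: [613.7, -208.5, 110.6]
tcp_rot: [[-0.007, 0.986, 0.169], [-0.001, 0.169, -0.986], [-1.0, -0.007, 0.0]]
wrist_force: [-0.3, 0.0, -0.3]
gripper_width: 4.7
[ 29.  52. -27.  90.  30.  45.  -1.]
[[-7.200e-03  9.855e-01  1.693e-01]
 [-1.300e-03  1.693e-01 -9.856e-01]
 [-1.000e+00 -7.300e-03  1.000e-04]]
turn [-0.3   0.    0.42]
g,h,z -245.06995210834205 -3.745083185062093 110.60510698174741
shift [ 0.1001 -0.0028 -0.    ]
```

```bash
python3 -m inch '[[[-0.3,0,0.4,0.02,-0.0028,0,0.005],[-0.3,0,0.4,0.045,-0.0028,0,0.005],[-0.3,0,0.4,0.065,-0.0028,0,0.005],[-0.3,0,0.4,0.08,-0.0028,0,0.005],[-0.3,0,0.4,0.092,-0.0028,0,0.005],[-0.3,0,0.4,0.098,-0.0028,0,0.005],[-0.3,0,0.4,0.1,-0.0028,0,0.005],[-0.3,0,0.4,0.1,-0.0028,0,0.005],[-0.3,0,0.4,0.1,-0.0028,0,0.005]]]'
cat > st.py <<'E'
from h import *
from rig import imaging,readout
import sys
s=readout.sense(); R=np.array(s['tcp_rot'])
T=np.array([[0,.9847,.1745],[0,.1745,-.9847],[-1,0,0]])
print('turn to nominal', np.degrees(cv2.Rodrigues(R.T@T)[0].ravel()).round(2))
p=np.array(s['eef_pos']); d=p[:2]-[567.3,32.1]; g=np.array([-.1745,.9847]);hh=np.array([-.9847,-.1745]); print('TCP g,h,z',(d@g).round(1),(d@hh).round(1),p[2].round(1),'t',s['time'])
if len(sys.argv)>1:
  for n in ('wrist','top'):
    f=imaging.grab_frame(n); np.savez(f'{n}_{sys.argv[1]}.npz',**f); cv2.imwrite(f'pics/{n}_{sys.argv[1]}.png',f['pixels'][:,:,::-1])
    gg=float(sys.argv[2]); w=np.r_[567.3,32.1]+g*gg
    q,e=fitbase(f,[*w,1.746]); dd=q[:2]-[567.3,32.1]; print(n,'base g,h',(dd@g).round(1),(dd@hh).round(1),'yaw err',(np.degrees(q[2])-100.05).round(2),'misfit',round(e,3))
E
python3 st.py a -176.5
```

```text
time: 7.0
eef_pos: [611.0, -209.3, 11.5]
tcp_rot: [[0.001, 0.985, 0.174], [-0.0, 0.174, -0.985], [-1.0, 0.001, 0.001]]
wrist_force: [-0.2, 0.7, 0.3]
gripper_width: 5.2
turn to nominal [-0.03  0.04 -0.06]
TCP g,h,z -245.3 -0.9 11.5 t 7.0
wrist base g,h -176.2 -0.2 yaw err 0.07 misfit 0.003
top base g,h -176.9 -2.5 yaw err 0.31 misfit 0.042
```

View pics/wrist_a.png

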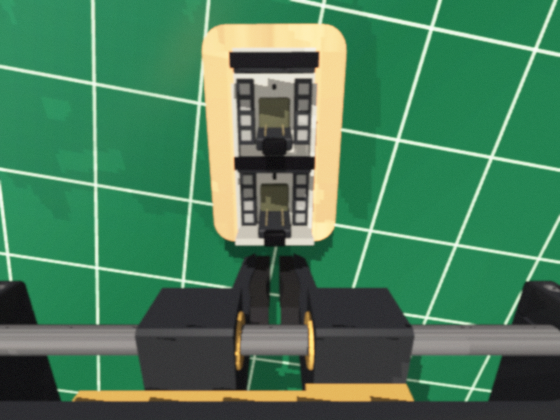

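The wrist view shows the fingertips squarely behind the base, which spans (203..346, 25..245), with the axes matched. I push it up to the gap mouth, about 100 mm.

```bash
python3 -m inch '[[[0,0,0,0.001,-0.0007,-0.004,0.005],[0,0,0,0.0015,-0.0007,-0.008,0.005],[0,0,0,0.0015,-0.0007,-0.012,0.005],[0,0,0,0.0015,-0.0007,-0.016,0.005],[0,0,0,0.0015,-0.0007,-0.021,0.005],[0,0,0,0.0015,-0.0007,-0.027,0.005],[0,0,0,0.0015,-0.0007,-0.033,0.005],[0,0,0,0.0015,-0.0007,-0.039,0.005],[0,0,0,0.0015,-0.0007,-0.045,0.005],[0,0,0,0.0015,-0.0007,-0.051,0.005],[0,0,0,0.0015,-0.0007,-0.057,0.005],[0,0,0,0.0015,-0.0007,-0.063,0.005],[0,0,0,0.0015,-0.0007,-0.069,0.005],[0,0,0,0.0015,-0.0007,-0.075,0.005],[0,0,0,0.0015,-0.0007,-0.081,0.005],[0,0,0,0.0015,-0.0007,-0.087,0.005],[0,0,0,0.0015,-0.0007,-0.092,0.005],[0,0,0,0.0015,-0.0007,-0.096,0.005],[0,0,0,0.0015,-0.0007,-0.099,0.005],[0,0,0,0.0015,-0.0007,-0.1,0.005]]]'
python3 st.py b -90
```

```text
time: 8.77
eef_pos: [592.8, -110.2, 10.1]
tcp_rot: [[0.001, 0.985, 0.175], [-0.0, 0.175, -0.985], [-1.0, 0.001, 0.0]]
wrist_force: [1.2, -2.6, 2.6]
gripper_width: 4.9
turn to nominal [ 0.02  0.03 -0.07]
TCP g,h,z -144.6 -0.3 10.1 t 8.7667
wrist base g,h -85.5 -0.2 yaw err 0.11 misfit 0.005
top base g,h -82.4 -2.3 yaw err 0.03 misfit 0.132
```

View pics/wrist_b.png

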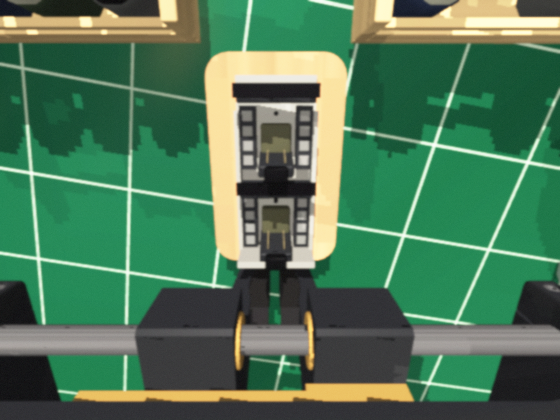

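The base front (205..346) is centred between the rack corners (198 and 354 px). I continue through the gap.

```bash
python3 -m inch '[[[0,0,0,0,0,-0.003,0.005],[0,0,0,0,0,-0.007,0.005],[0,0,0,0,0,-0.012,0.005],[0,0,0,0,0,-0.017,0.005],[0,0,0,0,0,-0.022,0.005],[0,0,0,0,0,-0.027,0.005],[0,0,0,0,0,-0.032,0.005],[0,0,0,0,0,-0.037,0.005],[0,0,0,0,0,-0.042,0.005],[0,0,0,0,0,-0.047,0.005],[0,0,0,0,0,-0.052,0.005],[0,0,0,0,0,-0.057,0.005],[0,0,0,0,0,-0.062,0.005],[0,0,0,0,0,-0.067,0.005],[0,0,0,0,0,-0.072,0.005],[0,0,0,0,0,-0.077,0.005],[0,0,0,0,0,-0.082,0.005],[0,0,0,0,0,-0.086,0.005],[0,0,0,0,0,-0.089,0.005],[0,0,0,0,0,-0.09,0.005]]]'
python3 st.py c 5
```

```text
time: 10.53
eef_pos: [577.0, -20.8, 10.0]
tcp_rot: [[0.001, 0.985, 0.175], [0.001, 0.175, -0.985], [-1.0, 0.001, -0.0]]
wrist_force: [1.0, -0.9, -0.7]
gripper_width: 5.4
turn to nominal [ 0.05 -0.03 -0.07]
TCP g,h,z -53.8 -0.3 10.0 t 10.5333
wrist base g,h 5.3 -0.8 yaw err 0.37 misfit 0.193
top base g,h 10.9 -7.5 yaw err -9.03 misfit 0.978
```

```bash
python3 -m inch '[[[0,0,0,0,0,-0.003,0.005],[0,0,0,0,0,-0.007,0.005],[0,0,0,0,0,-0.012,0.005],[0,0,0,0,0,-0.017,0.005],[0,0,0,0,0,-0.022,0.005],[0,0,0,0,0,-0.027,0.005],[0,0,0,0,0,-0.032,0.005],[0,0,0,0,0,-0.037,0.005],[0,0,0,0,0,-0.042,0.005],[0,0,0,0,0,-0.047,0.005],[0,0,0,0,0,-0.052,0.005],[0,0,0,0,0,-0.057,0.005],[0,0,0,0,0,-0.062,0.005],[0,0,0,0,0,-0.067,0.005],[0,0,0,0,0,-0.071,0.005],[0,0,0,0,0,-0.075,0.005],[0,0,0,0,0,-0.079,0.005],[0,0,0,0,0,-0.082,0.005],[0,0,0,0,0,-0.084,0.005],[0,0,0,0,0,-0.084,0.005]]]'
python3 st.py d 90
```

```text
time: 12.3
eef_pos: [562.3, 62.2, 10.0]
tcp_rot: [[0.001, 0.984, 0.176], [0.001, 0.176, -0.984], [-1.0, 0.001, -0.001]]
wrist_force: [0.3, 0.5, 0.4]
gripper_width: 4.9
turn to nominal [ 0.07 -0.05 -0.08]
TCP g,h,z 30.5 -0.4 10.0 t 12.3
wrist base g,h 89.7 -0.4 yaw err 0.03 misfit 0.003Traceback (most recent call last):
  File "st.py", line 12, in <module>
    q,e=fitbase(f,[*w,1.746]); dd=q[:2]-[567.3,32.1]; print(n,'base g,h',(dd@g).round(1),(dd@hh).round(1),'yaw err',(np.degrees(q[2])-100.05).round(2),'misfit',round(e,3))
        ~~~~~~~^^^^^^^^^^^^^^
  File "h.py", line 31, in fitbase
    m&=roi; n,l,st,_=cv2.connectedComponentsWithStats(m); k=1+np.argmax(st[1:,4]); m=(l==k).astype(np.uint8)
                                                              ~~~~~~~~~^^^^^^^^^^
    return _wrapfunc(a, 'argmax', axis=axis, out=out, **kwds)
    return bound(*args, **kwds)
ValueError: attempt to get argmax of an empty sequence
```

View pics/wrist_d.png

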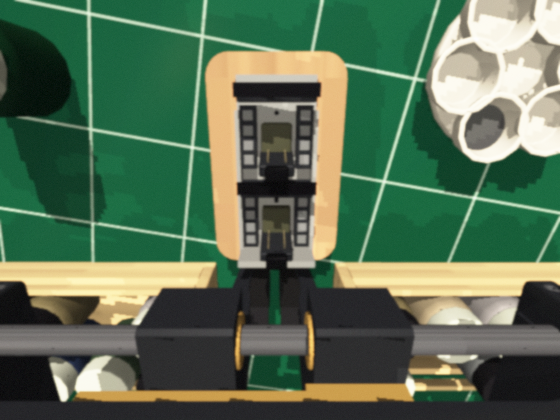

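The base is out at g=89.7, with its tail about 10 mm past the racks. It is in line, and the palette and jar are clear of it. Now I back off within the gap, lift straight up and retreat.

```bash
python3 -m inch '[[[0,0,0,0,0,0.004,0.005],[0,0,0,0,0,0.01,0.005],[0,0,0,0,0,0.018,0.005],[0,0,0,-0.01,0,0.02,0.005],[0,0,0,-0.03,0,0.02,0.005],[0,0,0,-0.06,0,0.02,0.005],[0,0,0,-0.1,0,0.02,0.005],[0,0,0,-0.14,0,0.03,0.005],[0,0,0,-0.17,0,0.06,0.005],[0,0,0,-0.2,0,0.09,0.005],[0,0,0,-0.23,0,0.12,0.005],[0,0,0,-0.25,0,0.16,0.005],[0,0,0,-0.25,0,0.2,0.005],[0,0,0,-0.25,0,0.24,0.005],[0,0,0,-0.25,0,0.28,0.005],[0,0,0,-0.25,0,0.3,0.005],[0,0,0,-0.25,0,0.3,0.005],[0,0,0,-0.25,0,0.3,0.005],[0,0,0,-0.25,0,0.3,0.005]]]'
python3 st.py e 90
python3 - <<'E'
from h import *
a=dict(np.load('top0.npz'));b=dict(np.load('top_e.npz'))
cv2.imwrite('pics/cmp.png',np.vstack([cv2.resize(np.ascontiguousarray(x['pixels'][60:280,80:430,::-1]),None,fx=1.35,fy=1.35,interpolation=3) for x in(a,b)]))
E
```

```text
time: 13.98
eef_pos: [614.3, -232.4, 260.3]
tcp_rot: [[0.001, 0.984, 0.176], [0.002, 0.176, -0.984], [-1.0, 0.002, -0.002]]
wrist_force: [-0.4, 0.2, 0.8]
gripper_width: 5.4
turn to nominal [ 0.11 -0.12 -0.1 ]
TCP g,h,z -268.7 -0.1 260.3 t 13.9833Traceback (most recent call last):
  File "st.py", line 12, in <module>
    q,e=fitbase(f,[*w,1.746]); dd=q[:2]-[567.3,32.1]; print(n,'base g,h',(dd@g).round(1),(dd@hh).round(1),'yaw err',(np.degrees(q[2])-100.05).round(2),'misfit',round(e,3))
        ~~~~~~~^^^^^^^^^^^^^^
  File "h.py", line 31, in fitbase
    m&=roi; n,l,st,_=cv2.connectedComponentsWithStats(m); k=1+np.argmax(st[1:,4]); m=(l==k).astype(np.uint8)
                                                              ~~~~~~~~~^^^^^^^^^^
    return _wrapfunc(a, 'argmax', axis=axis, out=out, **kwds)
    return bound(*args, **kwds)
ValueError: attempt to get argmax of an empty sequence
Traceback (most recent call last):
FileNotFoundError: [Errno 2] No such file or directory: 'top_e.npz'
```

The base was simply out of the wrist camera's view, so I'll use the top view.

Run:
```python
from h import *
from rig import imaging
a=dict(np.load('top0.npz'));b=imaging.grab_frame('top')
g=np.array([-.1745,.9847]);hh=np.array([-.9847,-.1745])
cv2.imwrite('pics/cmp.png',np.vstack([cv2.resize(np.ascontiguousarray(x['pixels'][70:290,80:430,::-1]),None,fx=1.35,fy=1.35,interpolation=3) for x in(a,b)]))
q,e=fitbase(b,[551.6,120.5,1.746]); d=q[:2]-[567.3,32.1]; print(d@g,d@hh,np.degrees(q[2])-100.05,e)
```

```text
90.29932342477392 -2.3611286584264075 0.32959005011541365 0.022326674500587545
```

View pics/cmp.png

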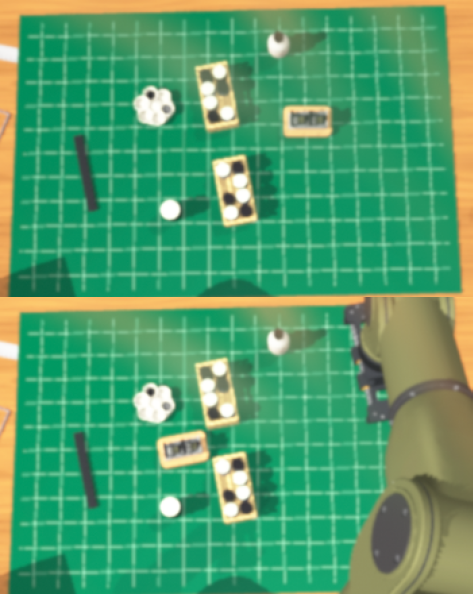

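Before and after, one above the other: the base now lies flat behind the racks at (184,448), and the palette, jar, stick and thinner are at the same places in both. The hand is well clear, so I hand in.

```bash
python3 -c "
from rig import bot
print(bot.sign_off())"
```

```text
the job is handed in; nothing more can be done
None
```

The base is through the gap and lies flat close behind the racks. I handed the job in at about 14 s of the 72 s allowed.

**What I did:** I squared the base to the gap by pushing its far long edge with spread fingertips. I then pushed its rear edge straight through with nearly shut fingertips, backed off, lifted and retreated. The base was never lifted, and I saw no sign of the fingers touching the model. Forces read between moves were under about 4 N.

**Last checks:**
- **Wrist camera, fingers still at the rear edge:** base centre 89.7 mm past the gap centre, so its tail is about 10 mm clear of the racks. It is 0.4 mm off line with the gap and turned 0.03°.
- **Top camera, after retreating:** 90.3 mm past the gap centre, 2.4 mm off line, turned 0.3°. The 2 mm difference from the wrist camera matches the offset between the two cameras seen at the start.
- **Bystanders:** the jar, palette, stick and thinner look unmoved in the before-and-after top pictures.
- **Hand:** it ended well clear of everything, at 260 mm height.

**Checks that failed:** with the base inside the gap, the fit was poor from the wrist camera and useless from the top. Two later fits found no base, once because the arm blocked the top camera and once because the base was out of the wrist camera's view. I repeated the last one from the top.

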